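# Unload the bearing, then unhitch the little cart and hold its tongue up

### The arm

A 6-joint arm with a two-finger parallel gripper is mounted at the origin on a cart in front of the work surface, level with it; the furniture and walls round the work are solid. World frame = base frame: x ahead of the robot, y to its left, z up, the work surface at z = 0. Lengths are in m, angles in degrees, forces in N, time in s.
With the tool pointing down it reaches from about 0.275 to 0.85 m from the base axis. Payload 5.2 kg.
Tool frame: the origin (TCP) lies on the centre line of the jaws, within the pads' length; the fingertips stand 14 mm ahead of it and the grasp point (between the pads) lies 5 mm behind it; z points along the fingers, x is the direction in which the jaws open and shut, and the axes are right-handed (so a half turn about z gives the same grasp; the last joint's range is limited). The gripper opens to 85 mm and grips with 20 to 120 N. Pads are 22 mm wide; open, the fingers measure 114 mm over their backs; the gripper's body (76 mm by 85 mm) begins 54 mm behind the grasp point. The pads swing forward as they close: fully open they stand 13 mm farther back than shut.
Start: joints at [-77.739, 14.817, 87.949, -0, 77.235, -11.62], TCP at [0.223, -0.503, 0.245] pointing down, gripper open.
Joint ranges: [-179.93, 179.93], [-52.35, 119.4], [10.71, 147.94], [-69.91, 249.91], [12.55, 155.21], [-178.61, 178.61]. Speed limits (degrees/s): [147.25, 147.25, 180, 180, 180, 180].

### API

Orientations are given as a 3x3 rotation matrix whose columns are the frame's x, y, z axes.
In Python, from cell import ctrl gives the robot as it stands.
- The arm moves only by the tool send_rows, never from a script. Its argument "steps" is a list of rows, each a list of 5 numbers: the closure in counts, from 0 (fully open) to 255 (shut), then the shift along the tool's x, y, z in mm, then the turn about the tool's z in degrees. In form: [[gripper, tx, ty, tz, twist], ...]. A call has 1 to 10 rows; each row is the pose to reach, as a shift and turn from the pose measured when the call began, along the tool's axes at that moment; what a row does not reach only later rows make up. A row lasts 1/12 s, in which the tool goes at most 41.7 mm and 7.16 degrees, less where a joint would pass 70% of its speed; a pose out of reach is approached as far as the arm can. A call with a gripper value outside its range is refused whole. The fingers move at their own pace and stop on an object; "force" is the grip in N (left out, the last holds). Time passes only in rows, so rows that repeat a pose let the fingers close. It gives the time, the measured TCP pose, the force and the opening at its end, in the units of the state.
- ctrl.observe(): the state, without advancing time (a new reading comes with each control period).
- ctrl.capture(name): name is "scene" or "side" or "wrist"; returns a dict with "pixels" (384x512x3 uint8, red, green, blue), "fx", "fy", "cx", "cy" (pixels), "eye" and "attitude" of the camera in the world. Camera axes: x right, y down, z forward; pixel columns grow to the right and rows downward; lengths in m; the calibration is good to about 2 mm. A picture is of the moment at which its call begins. There is no depth.
- ctrl.hand_in(): hands the job in, once; it reports no verdict.
The state is a dict: "time": time; "joints": joint angles; "qvel": joint speeds; "joint_efforts": joint torques, N m; "tool_pos": TCP position; "eef_rot": TCP orientation; "ft_force": force on the tool from outside, world axes, zero at the start; "moment": the same for the moment, N m; "width": opening from 0.0 (shut) to 1.0 (fully open).
Only numpy, scipy, OpenCV 4.12 (cv2) and the standard library are available. Lean on these libraries where they do the work, as an engineer would, in place of code of your own. Each camera call takes 0.05 s, during which the arm holds its last target.

### The job

Take the steel bearing out of the bed of the little red cart and put it in the small, nearly square white tub that stands beside the cart, so that it cannot slide when the bed tips. Then pull the yellow hitch latch sideways, straight out against its spring, and with it held out lift the cart's tongue until the underside of the coupler is well clear, a good 2 cm above the top of the ball. Finish holding it up there - do not let go or set it down - and leave the other things on the desk where they are.

Things in the scene. Friction and masses are not known exactly. Their poses are not given: they have to be found in the camera images.
- rig: bench rig fixed to the desk: plywood base 8 mm thick, its x -50 to 62 mm, y -150 to 125 mm, with two chocked wheels (tyres to x +-57, z 60 mm), a steel hitch ball (30 mm, centre at (0, 95, 56) mm) and the red cart hinged on the axle. Origin on the desk surface, z up; +y runs from the cart's bed along the tongue to the ball; the latch sticks out on the -x side (the robot's side)
- axle (a point): the hinge line of the cart: middle of the wheel axle, at (0, -75, 34) mm in the rig's frame; the line runs along the rig's x
- bed_floor (a point): centre of the floor of the cart's red bed, at (0, -70, 45) mm in the rig's frame: an open tray, 84 mm (x) by 130 mm (y) outside, walls 3 mm, rim 27 mm above the floor; turns with the cart
- cart (a joint): turn of the cart (bed, tongue and coupler in one piece, about 0.5 kg) about the axle, rad: 0 = coupler down on the ball, grows as the tongue rises, stop at 0.45. The coupler is 170 mm from the axle. It turns freely and falls if let go (1 to 4 N at the coupler): onto the ball, or at 0.17 its sprung-in bolt lands on the ball. While the latch is not drawn it rises only about 0.02 rad
- latch (a joint): draw of the latch, m: 0 = sprung in, its bolt under the head of the ball; 0.016 = fully out. It slides along the rig's -x. The spring pulls it back with 4 N at 0, 8 N at 0.016. The bolt is clear of the ball from 0.008 m on
- latch_grip (a point): middle of the latch's yellow grip: a bar 18 mm in diameter along the rig's x, 45 mm long to pinch (22 mm either way), with a 24 mm collar 5 mm thick at its outer end. At rest at (-69, 95, 60) mm in the rig's frame, free on both sides (rig's +-y) and for 50 mm below. It moves and turns with the latch and the cart
- coupler_mouth (a point): centre of the open bottom of the coupler, a dark steel box 46 x 46 mm, 34 mm high, that sits over the ball; 19 mm below ball_top while hitched; moves with the cart
- ball_top (a point): topmost point of the fixed steel hitch ball
- bearing: steel ball bearing, a ring 40 mm outside, 16 mm bore, 20 mm high, 0.12 kg nominal, lying flat on the floor of the cart's bed, at least 25 mm from the bed's end walls; origin at the centre of its underside
- small_cup: white plastic tub, open at the top, 100 mm (its x) x 90 mm (its y) at the rim, 48 mm high; clear inside 86 x 74 mm, floor 2 mm thick; loose, 0.12 kg; origin under its centre. It stands either to the left or to the right of the rig, the punnet of pegs on the other side
- punnet_pegs: ribbed punnet with orange pegs in it, 139 x 82 x 44 mm, loose; bystander; origin under its centre
- tape_stand: dark weighted tape dispenser with a roll of tape, 58 x 158 x 80 mm; bystander; origin under its centre
- stapler: small teal stapler, 22 x 96 x 42 mm; bystander; origin under its centre
- tally_counter: round light grey hand tally counter lying on its back, 64 x 50 x 21 mm; bystander; origin under its centre
- eraser: white eraser in a green sleeve, 20 x 44 x 12 mm; bystander; origin under its centre
Things that resemble listed ones, but are neither listed nor needed, are in the scene too. Of the things that look like the bearing, the smallest one is meant.

How it is judged:
By the outcome, as a careful person would: the job done as asked, in the order asked, and still so for the second after the job is handed in, while the arm keeps its last pose, push and grip.
It also fails if it takes over 54 s, if anything falls off the work surface, if the arm or the gripper's body presses on something with over 40 N, if the wrist force passes 120 N, or if a joint passes its speed limit or range.

## Working session

There is one attempt and no reset: what is moved stays moved. The work goes in short steps, Python scripts to look and compute and a tool call to move; the robot and the scene stay as the last step left them, time stands still between calls to the robot, and variables do not carry over. Pictures are saved under pics/ and viewed, and the job is handed in when it is done.

Besides the shell and the picture viewer there is one more tool, called as name(argument=value, ...) on one line, values as JSON. send_rows: Moves the arm, as the interface text tells. Its arguments: {"type":"object","properties":{"steps":{"type":"array"},"force":{"type":"number"}},"required":["steps"]}

```bash
mkdir -p pics
cat > h.py <<'E'
import numpy as np, cv2, json
from cell import ctrl
def snap(cam,name):
    c=ctrl.capture(cam); p=np.array(c["pixels"],dtype=np.uint8)
    cv2.imwrite(f"pics/{name}.png",p[:,:,::-1])
    np.savez(f"pics/{name}.npz",px=p,K=[c["fx"],c["fy"],c["cx"],c["cy"]],eye=c["eye"],R=np.array(c["attitude"]))
def load(n): return np.load(f"pics/{n}.npz")
def ray(n,u,v):
    d=load(n);fx,fy,cx,cy=d["K"]
    r=d["R"]@np.array([(u-cx)/fx,(v-cy)/fy,1.]);return d["eye"],r
def atz(n,u,v,z):
    e,r=ray(n,u,v);return e+r*(z-e[2])/r[2]
def proj(n,P):
    d=load(n);fx,fy,cx,cy=d["K"];q=d["R"].T@(np.array(P)-d["eye"]);return np.array([fx*q[0]/q[2]+cx,fy*q[1]/q[2]+cy])
def tri(n1,p1,n2,p2):
    e1,r1=ray(n1,*p1);e2,r2=ray(n2,*p2)
    A=np.c_[r1,-r2];s=np.linalg.lstsq(A,e2-e1,rcond=None)[0]
    a=e1+r1*s[0];b=e2+r2*s[1];return (a+b)/2,np.linalg.norm(a-b)
def crop(n,u0,v0,u1,v1,k,out):
    p=load(n)["px"][v0:v1,u0:u1,::-1];cv2.imwrite(f"pics/{out}.png",cv2.resize(p,None,fx=k,fy=k,interpolation=cv2.INTER_CUBIC))
E
python3 - <<'E'
from h import *
for c in ["scene","side","wrist"]:
    snap(c,c+"0"); d=load(c+"0"); print(c,d["K"],d["eye"],d["R"].round(3).tolist())
print(ctrl.observe())
E
```

```text
scene [352.20895987 352.20895987 252.6018058  191.86624704] [0.00394865 0.7011286  0.58800268] [[-0.753, -0.337, 0.564], [-0.657, 0.367, -0.658], [0.015, -0.867, -0.498]]
side [475.99545986 475.99545986 262.77726343 184.64303361] [0.32154978 0.88194158 0.72410557] [[-0.961, -0.173, 0.217], [-0.277, 0.566, -0.776], [0.012, -0.806, -0.592]]
wrist [341.76816692 341.76816692 252.36366688 195.56912547] [ 0.28846398 -0.47318873  0.37283162] [[0.405, -0.878, -0.256], [-0.914, -0.389, -0.113], [-0.0, 0.28, -0.96]]
{'time': 0.15, 'joints': array([-7.77377533e+01,  1.48512780e+01,  8.79945990e+01,  2.08540393e-04,
        7.72358275e+01, -1.16202962e+01]), 'qvel': array([-0.00324755,  0.01270921, -0.14060261,  0.02905354, -0.04760082,
       -0.0159508 ]), 'joint_efforts': array([ 2.96572209e-03, -4.46383595e+01, -2.90819997e+01, -5.55124927e-05,
        8.13418912e-03,  7.01199685e-07]), 'tool_pos': array([ 0.2226103 , -0.50252904,  0.24466507]), 'eef_rot': array([[ 4.04862062e-01, -9.14377723e-01, -2.99397024e-04],
       [-9.14376706e-01, -4.04862069e-01,  1.39423272e-03],
       [-1.39606984e-03, -2.90710271e-04, -9.99998983e-01]]), 'ft_force': array([-0.61761518, -0.45080738,  0.0587187 ]), 'moment': array([ 0.01937318, -0.0579306 ,  0.0348228 ]), 'width': 0.9951671028835846}
```

View pics/scene0.png

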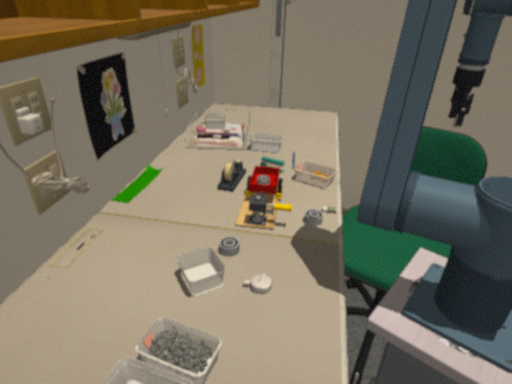

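View pics/side0.png

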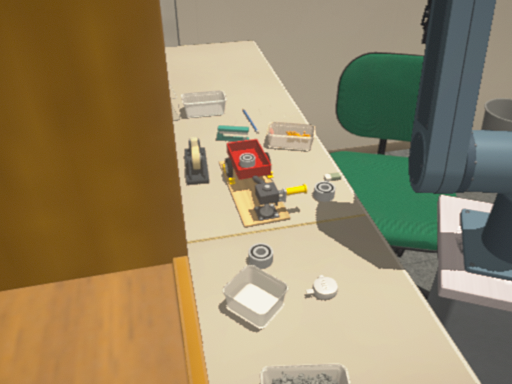

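View pics/wrist0.png

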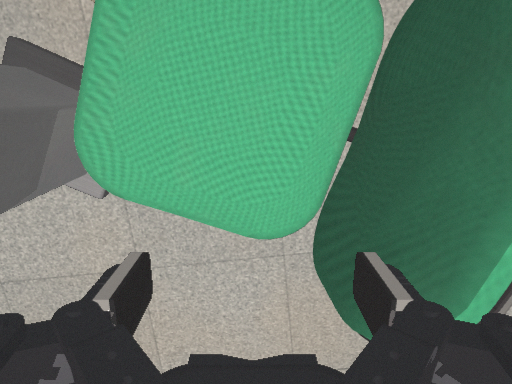

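Run:
```python
from h import *
crop("side0",170,90,370,240,4,"c1")
crop("side0",190,220,390,370,4,"c2")
crop("scene0",170,120,350,255,4,"c3")
for nm,uv,z in [("bed brg",(247,159),.065),("desk brg1",(261,250),.02),("desk brg2",(325,186),.02),("tub",(255,298),.002)]:
    print(nm,atz("side0",*uv,z))
```

```text
bed brg [ 0.63081538 -0.07497966  0.065     ]
desk brg1 [0.51820651 0.18348618 0.02      ]
desk brg2 [ 0.42894691 -0.08064686  0.02      ]
tub [0.49736289 0.29577284 0.002     ]
```

View pics/c1.png

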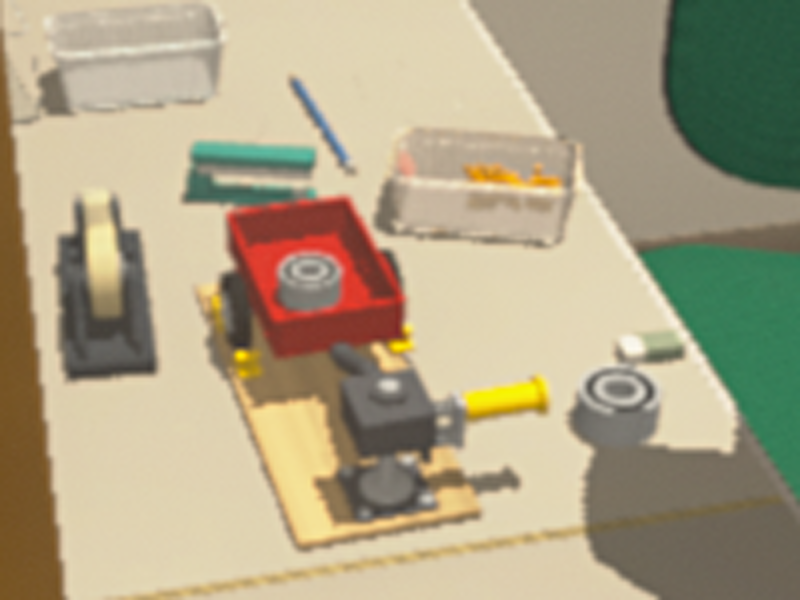

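View pics/c2.png

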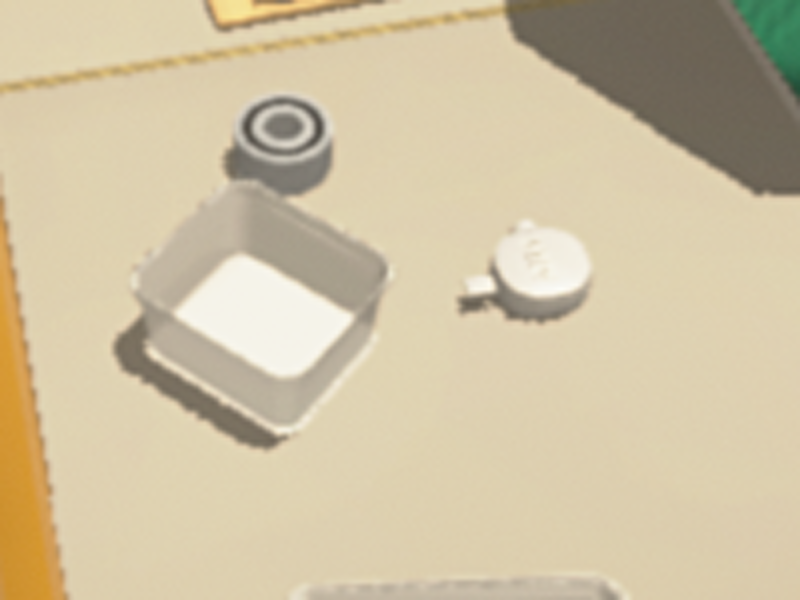

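View pics/c3.png

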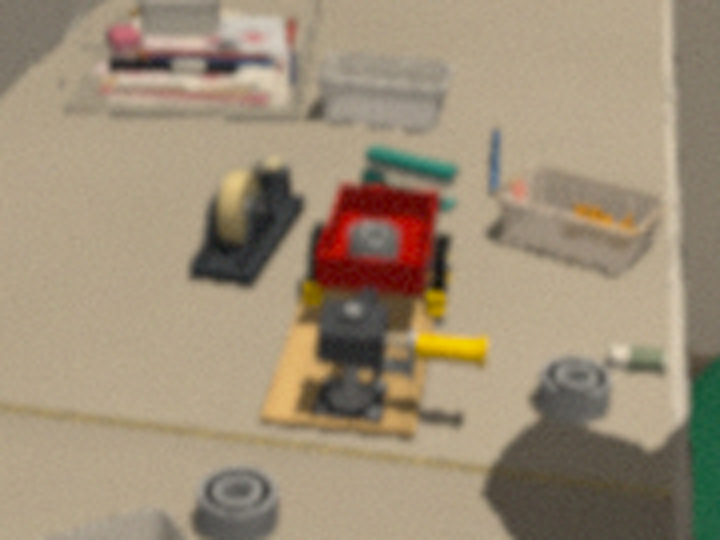

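```bash
cat > fit.py <<'E'
from h import *
from scipy.optimize import least_squares
S=[("side0",(245,226.7),(62,125,8)),("side0",(289.5,218.2),(-50,125,8)),("side0",(227.2,142.7),(42,-135,72)),("side0",(256.7,139.5),(-42,-135,72)),
("side0",(270.5,163.8),(-42,-5,72)),("side0",(238.3,171.5),(42,-5,72)),("scene0",(235.5,224.5),(62,125,8)),("scene0",(273.2,228.7),(-50,125,8)),("side0",(305.5,188.2),(-91,95,60))]
def T(p,q):
    q=np.array(q)/1e3;c,s=np.cos(p[2]),np.sin(p[2]);return np.array([p[0]+c*q[0]-s*q[1],p[1]+s*q[0]+c*q[1],q[2]])
if __name__=="__main__":
    f=lambda p:np.concatenate([proj(n,T(p,q))-uv for n,uv,q in S])
    r=least_squares(f,[.6,0,0],loss="soft_l1",x_scale=[.1,.1,.1]);print(r.x,np.degrees(r.x[2]));print(r.fun.reshape(-1,2).round(1).tolist())
    p=r.x
    for q in [(0,-70,45),(-69,95,60),(0,95,71)]: print(q,T(p,q))
    b=atz("side0",247,157.5,.065);print("brg",b,atz("scene0",263.5,179.5,.065))
    R=[atz("side0",*uv,.048) for uv in [(223.7,288.7),(251,266),(287,287),(262,315)]]
    for a in R: print(a)
    print([np.linalg.norm(R[i]-R[(i+1)%4]) for i in range(4)],np.mean(R,0))
E
python3 fit.py
```

```text
[ 0.59377255 -0.02909691  0.5746708 ] 32.92621165220832
[[-0.2, -0.2], [1.9, -0.5], [-1.1, 0.7], [0.2, -0.6], [1.2, 1.4], [0.2, -0.9], [-1.2, -0.3], [0.4, -0.8], [-0.8, 1.2]]
(0, -70, 45) [ 0.63182165 -0.0878529   0.045     ]
(-69, 95, 60) [0.48421788 0.01313782 0.06      ]
(0, 95, 71) [0.54213449 0.05064336 0.071     ]
brg [ 0.63291002 -0.0815755   0.065     ] [ 0.62262309 -0.07225586  0.065     ]
[0.54785942 0.32872736 0.048     ]
[0.51661254 0.25938061 0.048     ]
[0.43679033 0.29114554 0.048     ]
[0.46347256 0.36585841 0.048     ]
[np.float64(0.07606141872034447), np.float64(0.08591040144631548), np.float64(0.0793344401119369), np.float64(0.09219467276458511)] [0.49118371 0.31127798 0.048     ]
```

The bed bearing (side 247,159) is the smallest of three; the two on the desk (side 261,250 and 325,186) look bigger and lie outside the cart. The tub is the nearly square one at side (255,297). Rig yaw is about 33°.

send_rows(steps=[[0, -11, -27, 2, -1], [0, -22, -54, 4, -2], [0, -33, -81, 6, -3], [0, -44, -108, 8, -4], [0, -55, -135, 10, -5], [0, -66, -162, 12, -6], [0, -77, -189, 14, -7], [0, -88, -216, 16, -8], [0, -99, -243, 18, -9], [0, -110, -270, 20, -9]])

```text
time: 0.98
tool_pos: [0.4256, -0.2913, 0.2246]
eef_rot: [[0.544, -0.839, -0.001], [-0.839, -0.544, 0.002], [-0.002, -0.0, -1.0]]
ft_force: [0.2, -0.4, 0.1]
width: 0.999
```

```bash
cat >> h.py <<'E'
def delta(target,yawx=None):
    o=ctrl.observe();R=o["eef_rot"];d=R.T@(np.array(target)-o["tool_pos"])*1e3
    x=R[:,0];y0=np.degrees(np.arctan2(x[1],x[0]))
    tw=None if yawx is None else -((yawx-y0+90)%180-90)
    print("t",round(o["time"],2),"tcp",o["tool_pos"].round(4),"yawx",y0.round(2),"shift",d.round(1),"twist",tw,"F",o["ft_force"].round(1),"w",round(o["width"],3))
E
python3 - <<'E'
from h import *
delta([.63,-.08,.2],-57.07)
E
```

```text
t 0.98 tcp [ 0.4256 -0.2913  0.2246] yawx -57.07 shift [ -66.2 -286.4   24.8] twist -0.0013728598206341758 F [ 0.2 -0.4  0.1] w 0.999
```

send_rows(steps=[[0, -7, -29, 2, 0], [0, -13, -57, 5, 0], [0, -20, -86, 7, 0], [0, -26, -115, 10, 0], [0, -33, -143, 12, 0], [0, -40, -172, 15, 0], [0, -46, -201, 17, 0], [0, -53, -229, 20, 0], [0, -60, -258, 22, 0], [0, -66, -286, 25, 0]])

```text
time: 1.82
tool_pos: [0.6305, -0.0789, 0.1994]
eef_rot: [[0.544, -0.839, -0.001], [-0.839, -0.544, 0.002], [-0.002, -0.0, -1.0]]
ft_force: [0.2, -0.7, 0.8]
width: 1.001
```

send_rows(steps=[[60, 0, 0, 0, 0], [60, 0, 0, 0, 0], [60, 0, 0, 0, 0]])

```text
time: 2.07
tool_pos: [0.63, -0.0789, 0.1988]
eef_rot: [[0.544, -0.839, -0.003], [-0.839, -0.544, 0.002], [-0.003, 0.001, -1.0]]
ft_force: [0.1, -0.1, -0.1]
width: 0.764
```

Run:
```python
from h import *
snap("wrist","w1");delta([.63,-.08,.2],-57.07)
crop("w1",0,0,512,384,1.5,"w1b")
```

```text
t 2.12 tcp [ 0.6299 -0.0795  0.1991] yawx -57.07 shift [ 0.5  0.2 -0.9] twist 0.001385327926584523 F [ 0.5  0.2 -0.3] w 0.764
```

View pics/w1b.png

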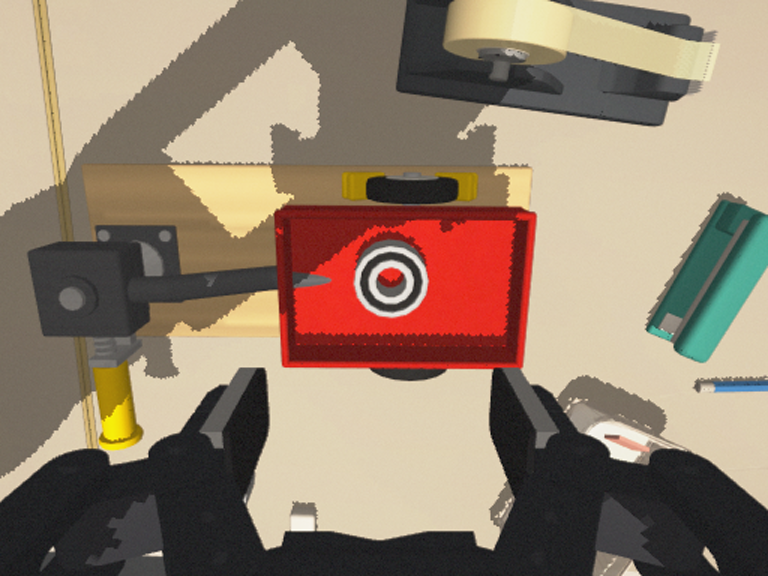

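Run:
```python
from h import *
from fit import T
b=atz("w1",391/1.5,281/1.5,.065);print("brg",b)
# edges check of diameter
print(np.linalg.norm(atz("w1",354/1.5,281/1.5,.065)-atz("w1",428/1.5,281/1.5,.065)))
from scipy.optimize import least_squares
S=[((83,165),(62,125,8)),((531,168),(62,-150,8)),((276,210),(42,-5,72)),((536,212),(42,-135,72)),((523,367),(-42,-135,72)),((283,367),(-42,-5,72)),((121,440),(-91,95,60))]
f=lambda p:np.concatenate([proj("w1",T(p,q))-np.array(uv)/1.5 for uv,q in S])
r=least_squares(f,[.6,-.03,.57],loss="soft_l1",x_scale=.1);p=r.x;print(p,np.degrees(p[2]),r.fun.reshape(-1,2).round(1).tolist())
np.save("rig.npy",p)
print(T(p,(-69,95,60)),T(p,(0,-70,45)))
delta([b[0],b[1],.2],-90+np.degrees(p[2]))
```

```text
brg [ 0.63530279 -0.08305706  0.065     ]
0.039134848245297435
[ 0.59684136 -0.03254227  0.5751718 ] 32.954916453334974 [[-3.1, -0.1], [1.5, -1.8], [-1.2, 1.3], [0.5, 0.2], [0.0, 0.7], [-0.0, 0.4], [0.6, -3.4]]
[0.48726554 0.00963758 0.06      ] [ 0.63491989 -0.09127919  0.045     ]
t 2.12 tcp [ 0.6299 -0.0795  0.1991] yawx -57.07 shift [ 6.  -2.6 -0.9] twist -0.023531125408396747 F [ 0.5  0.2 -0.3] w 0.764
```

send_rows(steps=[[85, 5.5, -2.5, 15, 0], [85, 5.5, -2.5, 35, 0], [85, 5.5, -2.5, 55, 0], [85, 5.5, -2.5, 75, 0], [85, 5.5, -2.5, 90, 0], [85, 5.5, -2.5, 105, 0], [85, 5.5, -2.5, 118, 0], [85, 5.5, -2.5, 128, 0], [85, 5.5, -2.5, 134, 0], [85, 5.5, -2.5, 137, 0]])

```text
time: 2.95
tool_pos: [0.634, -0.0832, 0.0615]
eef_rot: [[0.543, -0.84, -0.003], [-0.84, -0.543, 0.002], [-0.003, 0.002, -1.0]]
ft_force: [-0.5, -0.6, 0.3]
width: 0.669
```

Run:
```python
from h import *
snap("wrist","w2");snap("side","s2");delta([.6348,-.0828,.062],-57.05)
crop("w2",0,0,512,384,1.5,"w2b");crop("s2",170,90,370,240,4,"s2b")
```

```text
t 3.05 tcp [ 0.6345 -0.0829  0.0621] yawx -57.1 shift [ 0.1 -0.3  0.1] twist -0.05218737654743677 F [-0.4 -0.5 -0.7] w 0.669
```

View pics/w2b.png

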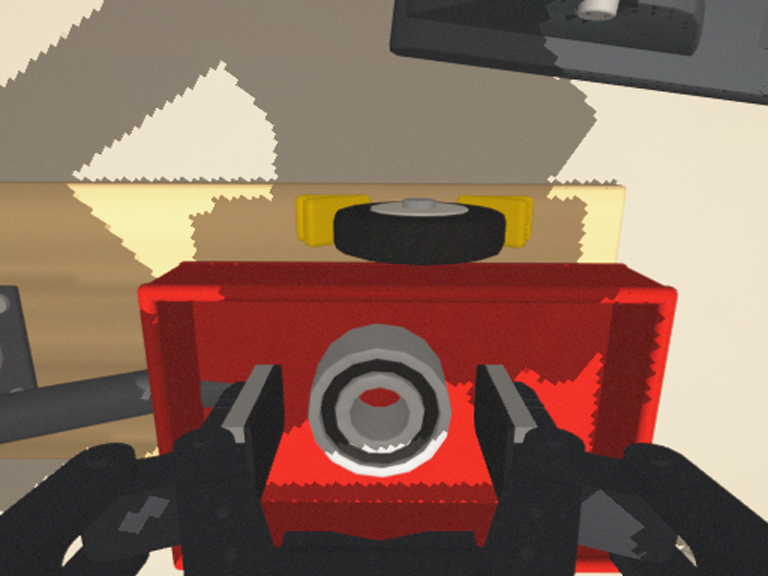

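View pics/s2b.png

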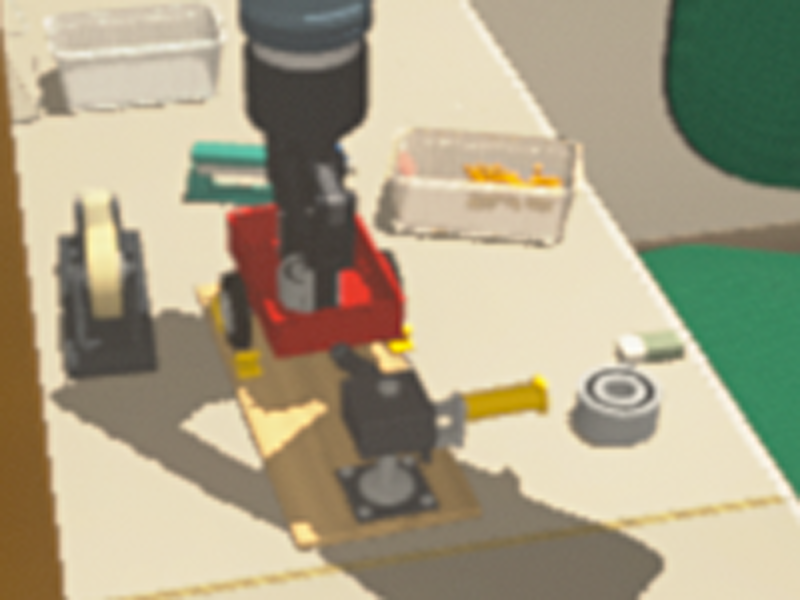

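Run:
```python
from h import *
o=ctrl.observe();t=o["tool_pos"];R=o["eef_rot"]
print("brg",atz("w2",380/1.5,412/1.5,.065), "tcp",t)
for y in(-11,0,11):
  for x in(-28,28): print(x,y,proj("w2",t+R@np.array([x,y,-5])/1e3)*1.5,proj("w2",t+R@np.array([x,y,10])/1e3)*1.5)
print(R.T@(atz("w2",380/1.5,412/1.5,.065)-t)*1e3)
```

```text
brg [ 0.63596496 -0.08242225  0.065     ] tcp [ 0.63448717 -0.08293216  0.0621337 ]
-28 -11 [272.07264004 383.81937594] [282.3409848  360.58141068]
28 -11 [485.21701186 383.75232451] [474.90526652 360.52229692]
-28 0 [274.47196632 421.06678823] [284.30465046 394.77768582]
28 0 [482.83191781 420.99870321] [472.95534201 394.7176632 ]
-28 11 [276.76593922 456.67868281] [286.19008631 427.61162699]
28 11 [480.55154522 456.60971861] [471.08309519 427.55081412]
[ 0.36680834 -1.5147402  -2.86890337]
```

send_rows(steps=[[85, 0, -1.5, 0, 0], [130, 0, -1.5, 0, 0], [160, 0, -1.5, 0, 0], [200, 0, -1.5, 0, 0], [200, 0, -1.5, 0, 0], [200, 0, -1.5, 0, 0], [200, 0, -1.5, 0, 0], [200, 0, -1.5, 0, 0]], force=50)

```text
time: 3.72
tool_pos: [0.6365, -0.0822, 0.0635]
eef_rot: [[0.543, -0.839, -0.0], [-0.839, -0.543, 0.001], [-0.001, -0.0, -1.0]]
ft_force: [-0.9, -0.2, 6.8]
width: 0.446
```

send_rows(steps=[[200, 0, 0, -4, 0], [200, 0, 0, -12, 0], [200, 0, 0, -24, 0], [200, 0, 0, -40, 0], [200, 0, 0, -58, 0], [200, 0, 0, -76, 0], [200, 0, 0, -94, 0], [200, 0, 0, -106, 0], [200, 0, 0, -110, 0], [200, 0, 0, -110, 0]])

```text
time: 4.55
tool_pos: [0.6372, -0.0825, 0.1752]
eef_rot: [[0.543, -0.839, 0.002], [-0.839, -0.543, 0.0], [0.001, -0.002, -1.0]]
ft_force: [0.7, 0.5, -1.8]
width: 0.445
```

Run:
```python
from h import *
snap("wrist","w3");snap("side","s3");delta([.492,.311,.172],-22)
crop("w3",0,0,512,384,1.5,"w3b");crop("s3",170,90,370,240,4,"s3b")
```

```text
t 4.65 tcp [ 0.636  -0.0822  0.1728] yawx -57.09 shift [-408.3  -92.7    1.6] twist -35.09061934682259 F [-0.4 -0.3 -1.4] w 0.446
```

View pics/w3b.png

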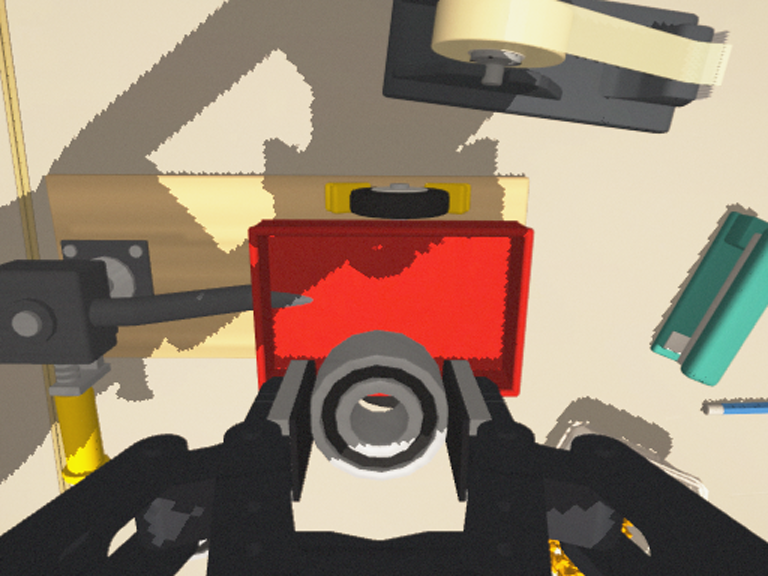

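send_rows(steps=[[200, -10, -2, 0, -2], [200, -32, -6, 0, -4], [200, -56, -12, 0, -6], [200, -80, -18, 0, -8], [200, -104, -24, 0, -10], [200, -128, -30, 0, -12], [200, -152, -36, 0, -14], [200, -176, -42, 0, -16], [200, -198, -46, 0, -18], [200, -210, -48, 0, -20]])

```text
time: 5.48
tool_pos: [0.5598, 0.123, 0.1719]
eef_rot: [[0.801, -0.599, -0.005], [-0.599, -0.801, 0.002], [-0.005, 0.001, -1.0]]
ft_force: [0.1, 0.3, -1.4]
width: 0.444
```

Run:
```python
from h import *
delta([.492,.311,.172],-22)
```

```text
t 5.48 tcp [0.5598 0.123  0.1719] yawx -36.79 shift [-166.9 -110.     0.7] twist -14.786846771536844 F [ 0.1  0.3 -1.4] w 0.444
```

send_rows(steps=[[200, -10, -7, 0, -1.5], [200, -28, -19, 0, -3], [200, -48, -32, 0, -5], [200, -68, -45, 0, -7], [200, -88, -58, 0, -9], [200, -108, -71, 0, -11], [200, -128, -84, 0, -13], [200, -146, -96, 0, -15], [200, -150, -99, 0, -15], [200, -150, -99, 0, -15]])

```text
time: 6.32
tool_pos: [0.4979, 0.2932, 0.1719]
eef_rot: [[0.93, -0.368, -0.006], [-0.368, -0.93, 0.002], [-0.006, 0.0, -1.0]]
ft_force: [0.0, 0.1, -0.9]
width: 0.447
```

Run:
```python
from h import *
snap("wrist","w4");snap("side","s4");delta([.492,.311,.172],-22)
crop("w4",0,0,512,384,1.5,"w4b")
crop("s4",190,180,390,330,4,"s4b")
```

```text
t 6.42 tcp [0.4989 0.2915 0.1721] yawx -21.76 shift [-13.6 -15.5   0.1] twist 0.2438228692255251 F [-0.1 -0.6 -1.1] w 0.446
```

View pics/w4b.png

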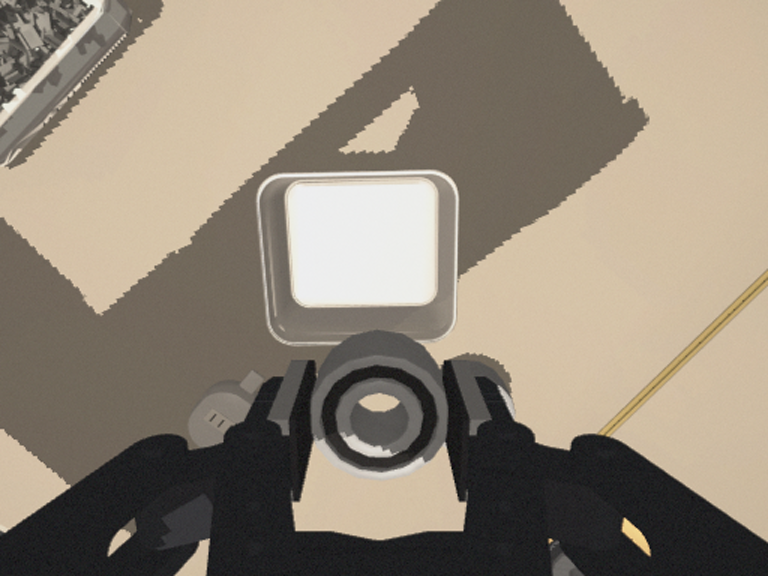

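View pics/s4b.png

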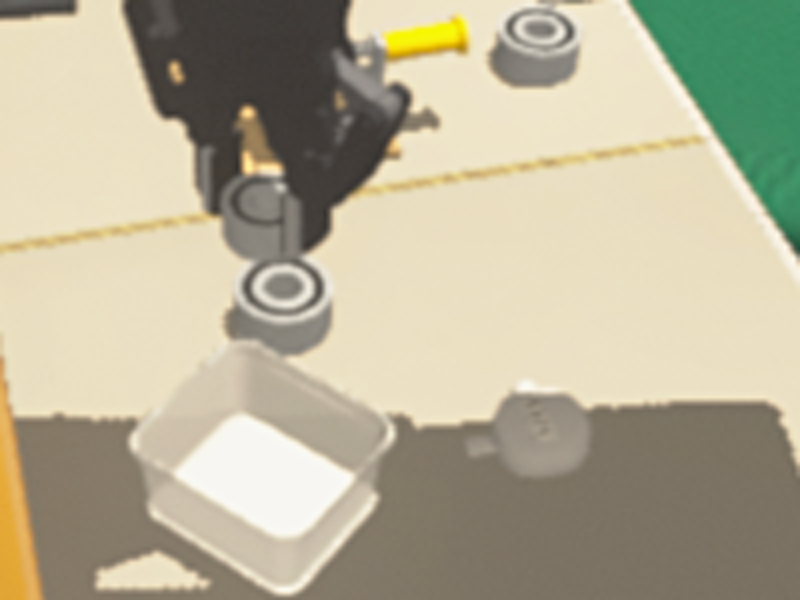

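Run:
```python
from h import *
a=atz("w4",363.5/1.5,242/1.5,.002);b=atz("w4",358.5/1.5,258.5/1.5,.048);print(a,b)
print(np.linalg.norm(atz("w4",257/1.5,258/1.5,.048)-atz("w4",460/1.5,258/1.5,.048)))
print(np.linalg.norm(atz("w4",358/1.5,171/1.5,.048)-atz("w4",358/1.5,346/1.5,.048)))
delta([*((a+b)/2)[:2],.172],-22)
```

```text
[0.49515056 0.31168683 0.002     ] [0.49437932 0.31223855 0.048     ]
0.10201833327360345
0.09008234479334173
t 6.42 tcp [0.4989 0.2915 0.1721] yawx -21.76 shift [-11.4 -17.5   0.1] twist 0.2438228692255251 F [-0.1 -0.6 -1.1] w 0.446
```

send_rows(steps=[[200, -6, -9, 0, 0], [200, -11.5, -17.5, 5, 0], [200, -11.5, -17.5, 25, 0], [200, -11.5, -17.5, 50, 0], [200, -11.5, -17.5, 75, 0], [200, -11.5, -17.5, 98, 0], [200, -11.5, -17.5, 118, 0], [200, -11.5, -17.5, 132, 0], [200, -11.5, -17.5, 142, 0], [200, -11.5, -17.5, 147, 0]])

```text
time: 7.25
tool_pos: [0.4932, 0.312, 0.0233]
eef_rot: [[0.929, -0.371, -0.008], [-0.371, -0.929, 0.001], [-0.007, 0.002, -1.0]]
ft_force: [0.3, 0.6, -1.4]
width: 0.447
```

send_rows(steps=[[200, 0, 0, 1, 0], [200, 0, 0, 1, 0]])

```text
time: 7.42
tool_pos: [0.4932, 0.3121, 0.0222]
eef_rot: [[0.928, -0.371, -0.008], [-0.371, -0.928, 0.001], [-0.008, 0.003, -1.0]]
ft_force: [0.1, 0.6, -2.0]
width: 0.445
```

Run:
```python
from h import *
snap("wrist","w5");snap("side","s5");delta([.4948,.312,.024],-22)
crop("w5",0,0,512,384,1.5,"w5b")
crop("s5",190,180,390,330,4,"s5b")
```

```text
t 7.52 tcp [0.4938 0.3123 0.0231] yawx -21.79 shift [ 1.  -0.1 -0.9] twist 0.21149642005524072 F [-0.4  0.2 -1.9] w 0.442
```

View pics/w5b.png

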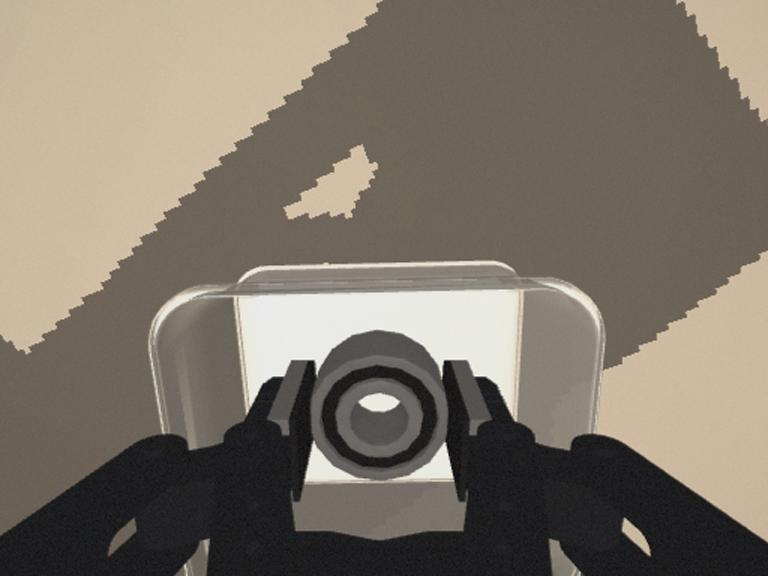

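View pics/s5b.png

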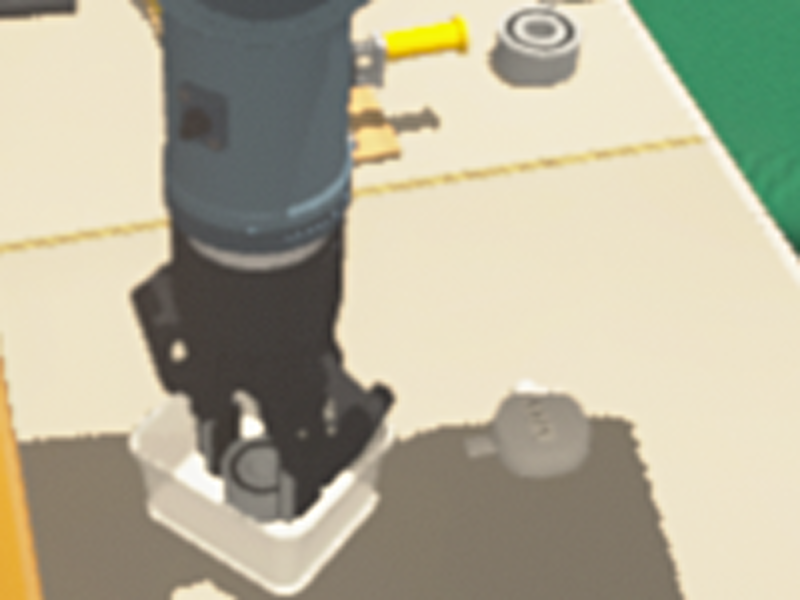

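send_rows(steps=[[135, 0, 0, 0, 0], [122, 0, 0, 0, 0], [112, 0, 0, 0, 0], [112, 0, 0, 0, 0], [112, 0, 0, -6, 0], [112, 0, 0, -20, 0], [112, 0, 0, -45, 0], [112, 0, 0, -75, 0], [112, 0, 0, -105, 0], [112, 0, 0, -120, 0]])

```text
time: 8.35
tool_pos: [0.4962, 0.3128, 0.1476]
eef_rot: [[0.929, -0.371, -0.001], [-0.371, -0.929, 0.003], [-0.002, -0.003, -1.0]]
ft_force: [0.8, -0.1, -0.5]
width: 0.562
```

Run:
```python
from h import *
from fit import T
p=np.load("rig.npy")
snap("wrist","w6");snap("side","s6");delta([*T(p,(-72,95,0))[:2],.15],-90+np.degrees(p[2]))
crop("w6",0,0,512,384,1.5,"w6b")
crop("s6",190,180,390,330,4,"s6b")
```

```text
t 8.45 tcp [0.4968 0.3131 0.1475] yawx -21.78 shift [102.  287.8  -3.7] twist 35.26394508870481 F [ 1.2  0.4 -0. ] w 0.564
```

View pics/w6b.png

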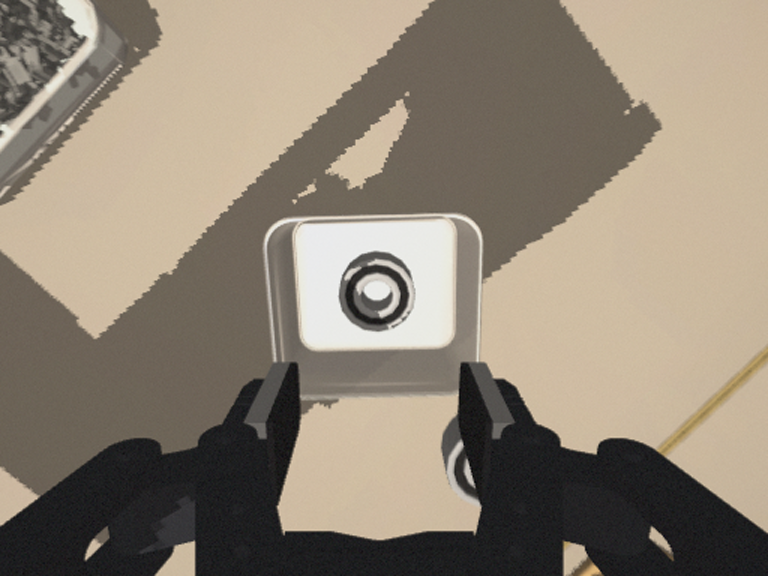

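send_rows(steps=[[80, 4, 10, -5, 2], [80, 10, 28, -10, 4], [80, 17, 48, -15, 6], [80, 24, 68, -20, 8], [80, 31, 88, -25, 10], [80, 38, 108, -30, 12], [80, 45, 128, -35, 14], [80, 52, 148, -40, 16], [80, 60, 168, -40, 18], [80, 64, 180, -40, 20]])

```text
time: 9.28
tool_pos: [0.4886, 0.1195, 0.1861]
eef_rot: [[0.743, -0.67, -0.001], [-0.67, -0.743, 0.003], [-0.002, -0.002, -1.0]]
ft_force: [0.3, -0.7, -0.7]
width: 0.691
```

Run:
```python
from h import *
from fit import T
p=np.load("rig.npy")
delta([*T(p,(-90,95,0))[:2],.19],-90+np.degrees(p[2]))
```

```text
t 9.28 tcp [0.4886 0.1195 0.1861] yawx -42.05 shift [ 67.2 102.7  -4.2] twist 14.999072905822544 F [ 0.3 -0.7 -0.7] w 0.691
```

send_rows(steps=[[80, 7, 11, 0, 2], [80, 17, 26, -1, 4], [80, 27, 41, -2, 6], [80, 37, 56, -3, 8], [80, 47, 71, -4, 10], [80, 56, 86, -4, 12], [80, 63, 97, -4, 14], [80, 67, 103, -4, 15], [80, 67, 103, -4, 15], [80, 67, 103, -4, 15]])

```text
time: 10.12
tool_pos: [0.4689, -0.002, 0.1893]
eef_rot: [[0.543, -0.84, -0.002], [-0.84, -0.543, 0.004], [-0.004, -0.001, -1.0]]
ft_force: [0.5, 0.6, 0.6]
width: 0.682
```

Run:
```python
from h import *
from fit import T
p=np.load("rig.npy")
snap("wrist","w7");delta([*T(p,(-72,95,0))[:2],.15],-90+np.degrees(p[2]))
crop("w7",0,0,512,384,1.5,"w7b")
```

```text
t 10.17 tcp [ 0.469  -0.0016  0.1894] yawx -57.05 shift [  0.6 -18.4  39.4] twist -0.007840647414667501 F [-0.  -0.2  0.8] w 0.684
```

View pics/w7b.png

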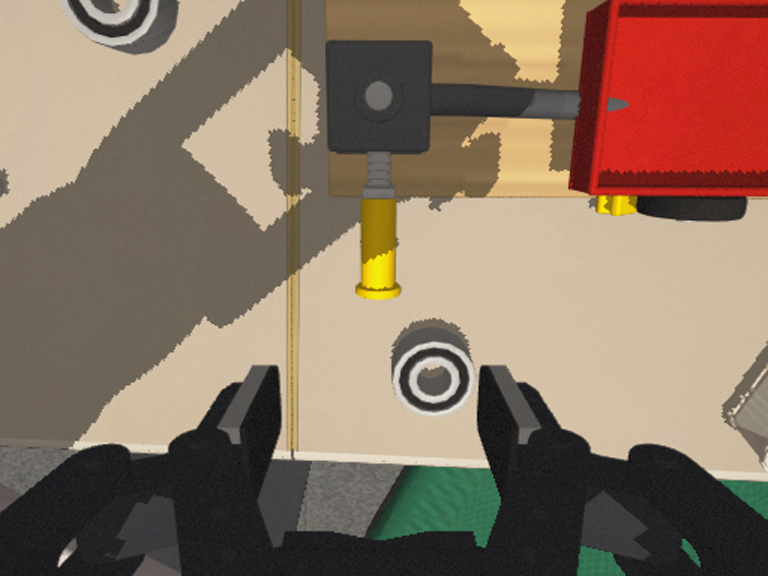

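Run:
```python
from h import *
for v in (197,240,285): 
    q=atz("w7",378/1.5,v/1.5,.062); print(v,q)
    o=ctrl.observe(); print(o["eef_rot"].T@(q-o["tool_pos"])*1e3)
```

```text
197 [0.50797139 0.02397647 0.062     ]
[  0.15573423 -46.4967706  127.46883146]
240 [0.48999703 0.01235054 0.062     ]
[  0.13629371 -25.09024833 127.4512789 ]
285 [ 4.70249309e-01 -4.22411280e-04  6.20000000e-02]
[ 1.14935174e-01 -1.57174904e+00  1.27431995e+02]
```

send_rows(steps=[[80, 0, -10, 8, 0], [80, 0, -22, 24, 0], [80, 0, -22, 44, 0], [80, 0, -22, 64, 0], [80, 0, -22, 84, 0], [80, 0, -22, 102, 0], [80, 0, -22, 116, 0], [80, 0, -22, 126, 0], [80, 0, -22, 132, 0], [80, 0, -22, 134, 0]])

```text
time: 11.0
tool_pos: [0.487, 0.0116, 0.0543]
eef_rot: [[0.545, -0.839, -0.003], [-0.839, -0.545, 0.004], [-0.005, 0.0, -1.0]]
ft_force: [-0.4, -0.1, -0.5]
width: 0.688
```

Run:
```python
from h import *
snap("wrist","w8");snap("side","s8");delta([.4872,.0107,.055])
crop("w8",0,0,512,384,1.5,"w8b");crop("s8",210,120,370,240,4,"s8b")
```

```text
t 11.1 tcp [0.4876 0.0111 0.0554] yawx -57.02 shift [0.2 0.5 0.4] twist None F [ 0.1 -0.3 -0.5] w 0.687
```

View pics/w8b.png

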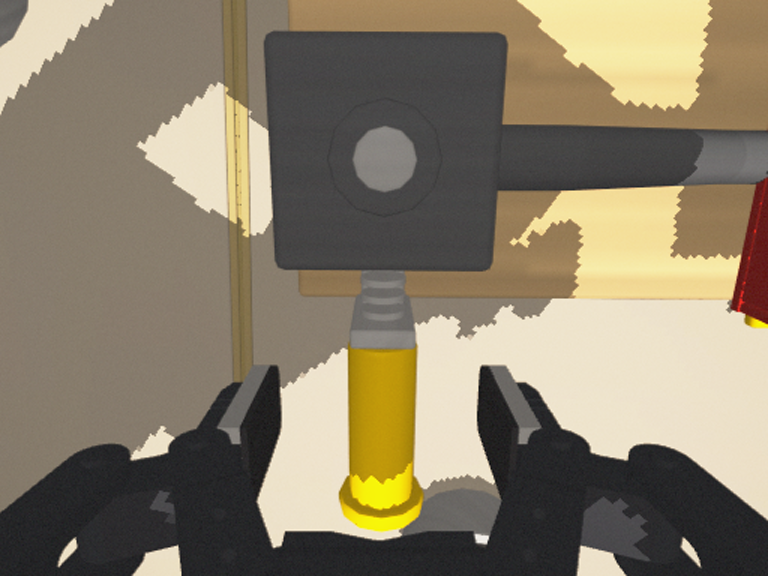

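View pics/s8b.png

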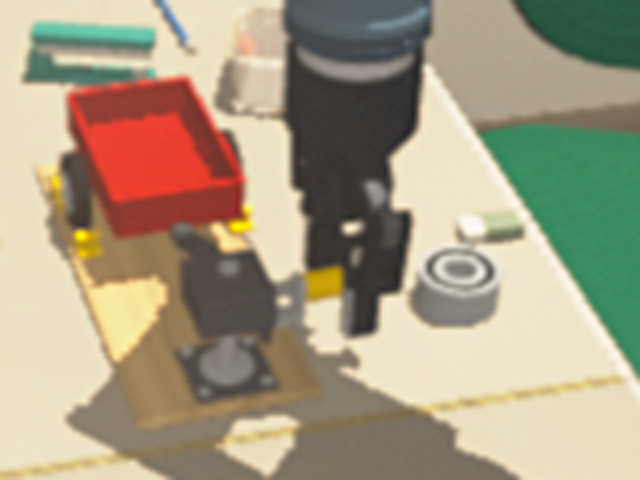

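send_rows(steps=[[120, 0, 0, 0, 0], [160, 0, 0, 0, 0], [200, 0, 0, 0, 0], [240, 0, 0, 0, 0], [255, 0, 0, 0, 0], [255, 0, 0, 0, 0], [255, 0, 0, 0, 0], [255, 0, 0, 0, 0], [255, 0, 0, 0, 0]], force=70)

```text
time: 11.85
tool_pos: [0.4879, 0.0113, 0.0562]
eef_rot: [[0.544, -0.839, -0.0], [-0.839, -0.544, 0.004], [-0.003, -0.002, -1.0]]
ft_force: [-1.7, 2.3, 5.7]
width: 0.186
```

Run:
```python
from h import *
snap("wrist","w9");delta([.4872,.0107,.055])
crop("w9",0,0,512,384,1.5,"w9b")
```

```text
t 11.9 tcp [0.4879 0.0113 0.0562] yawx -57.05 shift [0.1 0.9 1.2] twist None F [-1.3  2.6  5.4] w 0.185
```

View pics/w9b.png

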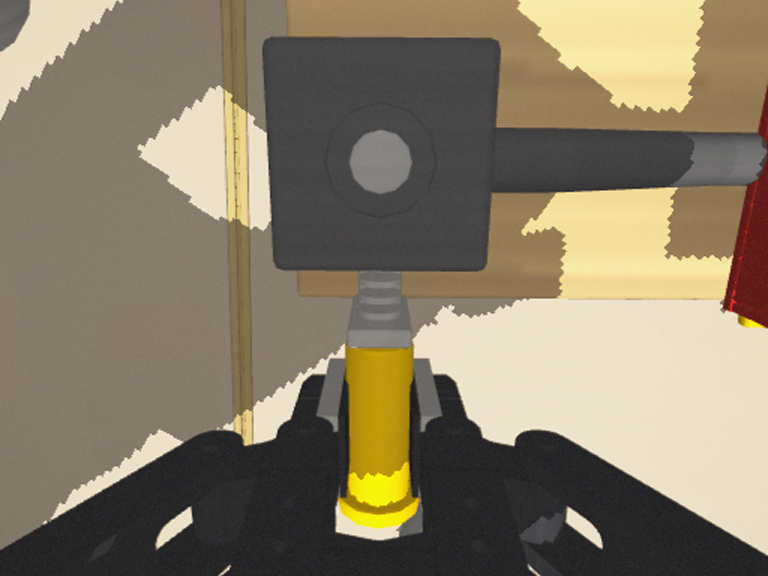

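send_rows(steps=[[255, 0, 1, 0, 0], [255, 0, 3, 0, 0], [255, 0, 5, 0, 0], [255, 0, 7, 0, 0], [255, 0, 9, 0, 0], [255, 0, 11, 0, 0], [255, 0, 12.5, 0, 0], [255, 0, 13.5, 0, 0], [255, 0, 13.5, 0, 0], [255, 0, 13.5, 0, 0]])

```text
time: 12.73
tool_pos: [0.4774, 0.0045, 0.0563]
eef_rot: [[0.543, -0.839, 0.002], [-0.839, -0.543, 0.005], [-0.003, -0.004, -1.0]]
ft_force: [4.7, 5.8, -2.0]
width: 0.188
```

Run:
```python
from h import *
snap("wrist","w10");delta([.4879,.0113,.0562])
o=ctrl.observe();print(o["eef_rot"].T@o["ft_force"])
crop("w10",0,0,512,384,1.5,"w10b")
```

```text
t 12.78 tcp [0.4774 0.0045 0.0564] yawx -57.08 shift [  0.  -12.5   0.2] twist None F [ 3.7  6.7 -1.4] w 0.185
[-3.55468121 -6.76389157  1.45686329]
```

View pics/w10b.png

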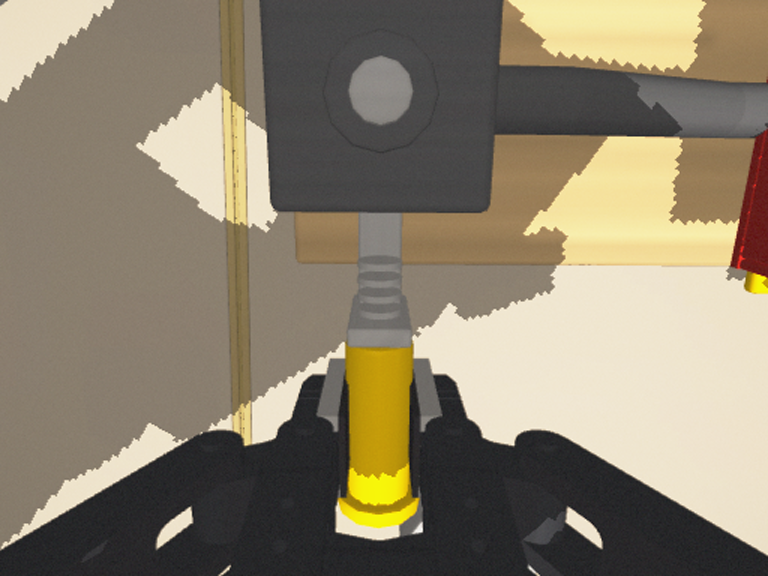

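send_rows(steps=[[255, 0.4, 1, -2.5, 0], [255, 1, 1, -5.6, 0], [255, 1.5, 1, -8.5, 0], [255, 2.1, 1, -11.2, 0], [255, 2.8, 1, -14, 0], [255, 3.4, 1, -16.8, 0], [255, 4.2, 1, -19.5, 0], [255, 5, 1, -22.3, 0], [255, 5, 1, -22.3, 0]])

```text
time: 13.53
tool_pos: [0.4799, 0.0005, 0.0789]
eef_rot: [[0.543, -0.84, 0.004], [-0.84, -0.543, 0.007], [-0.004, -0.007, -1.0]]
ft_force: [4.4, 6.0, -2.7]
width: 0.18
```

Run:
```python
from h import *
snap("wrist","w11");snap("side","s11");delta([.4774,.0045,.0563])
o=ctrl.observe();print(o["eef_rot"].T@o["ft_force"],o["moment"])
crop("w11",0,0,512,384,1.5,"w11b");crop("s11",210,120,370,240,4,"s11b")
```

```text
t 13.63 tcp [0.4798 0.0005 0.0786] yawx -57.14 shift [-4.5 -0.  22.3] twist None F [ 5.5  6.7 -3.5] w 0.187
[-2.62225052 -8.2210024   3.55883741] [ 1.22637312 -0.52897519 -0.09156058]
```

View pics/w11b.png

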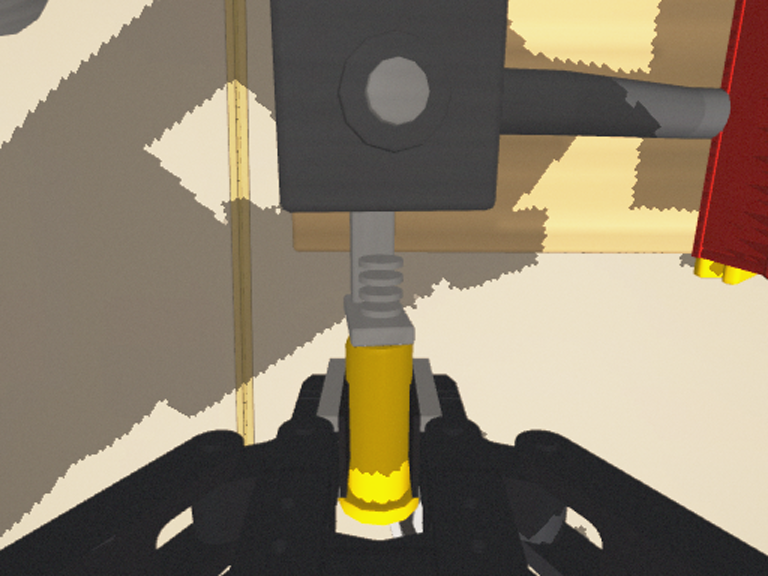

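View pics/s11b.png

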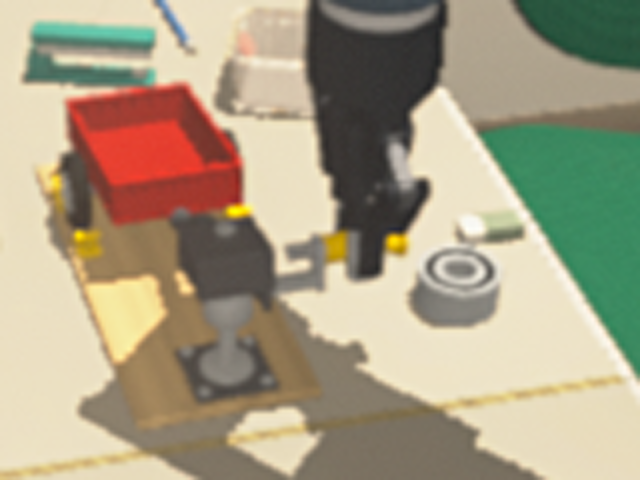

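send_rows(steps=[[255, 1, 0.5, -3, 0], [255, 2, 0.5, -6.5, 0], [255, 3.3, 0.5, -10, 0], [255, 4.7, 0.5, -13.5, 0], [255, 6, 0.5, -17, 0], [255, 7.5, 0.5, -20, 0], [255, 8.8, 0.5, -23.5, 0], [255, 10.2, 0.5, -26.8, 0], [255, 11.4, 0.5, -29.5, 0], [255, 12.6, 0.5, -32, 0]])

```text
time: 14.47
tool_pos: [0.4864, -0.0094, 0.1107]
eef_rot: [[0.542, -0.84, 0.004], [-0.84, -0.542, 0.009], [-0.005, -0.009, -1.0]]
ft_force: [4.6, 7.9, -1.7]
width: 0.184
```

send_rows(steps=[[255, 0, 0.2, 0, 0], [255, 0, 0.2, 0, 0], [255, 0, 0.2, 0, 0], [255, 0, 0.2, 0, 0]])

```text
time: 14.8
tool_pos: [0.4872, -0.0089, 0.1108]
eef_rot: [[0.542, -0.841, 0.007], [-0.841, -0.541, 0.01], [-0.005, -0.011, -1.0]]
ft_force: [4.2, 5.3, -1.1]
width: 0.182
```

Run:
```python
from h import *
snap("wrist","w12");snap("side","s12");snap("scene","c12");delta([.4774,.0045,.0563])
o=ctrl.observe();print(o["eef_rot"].T@o["ft_force"],o["moment"])
crop("w12",0,0,512,384,1.5,"w12b");crop("s12",200,120,360,240,5,"s12b");crop("s12",170,80,390,330,2.4,"s12c")
```

```text
t 14.95 tcp [ 0.4872 -0.0089  0.1108] yawx -57.21 shift [-16.3   1.5  54.6] twist None F [ 5.   5.2 -1.5] w 0.182
[-1.63585735 -6.97590427  1.57443407] [ 0.93140545 -0.65177968 -0.06867651]
```

View pics/w12b.png

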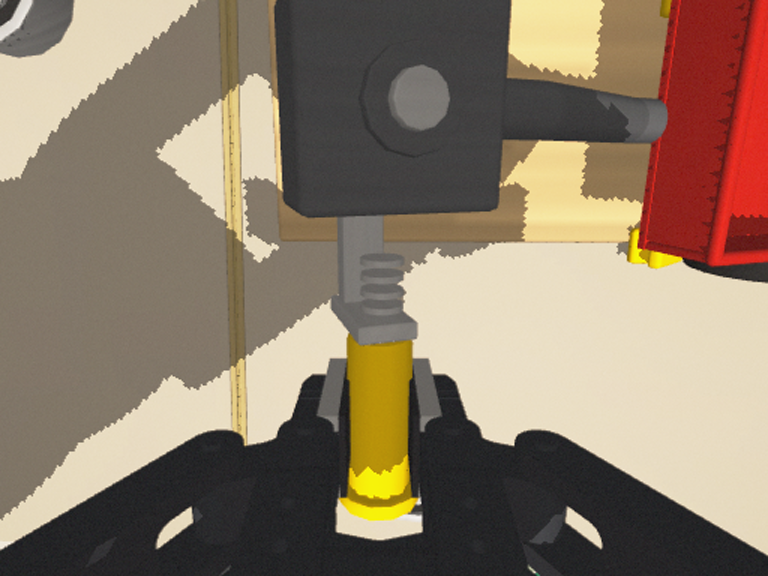

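View pics/s12b.png

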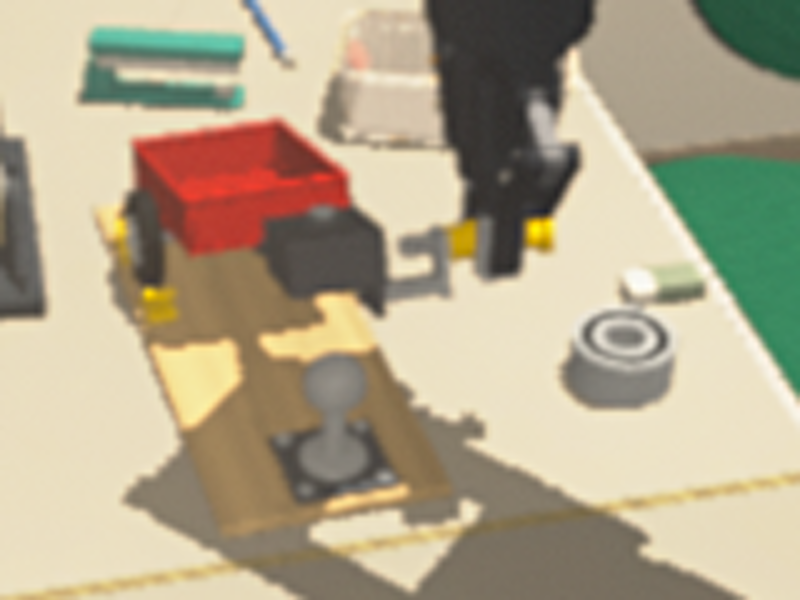

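View pics/s12c.png

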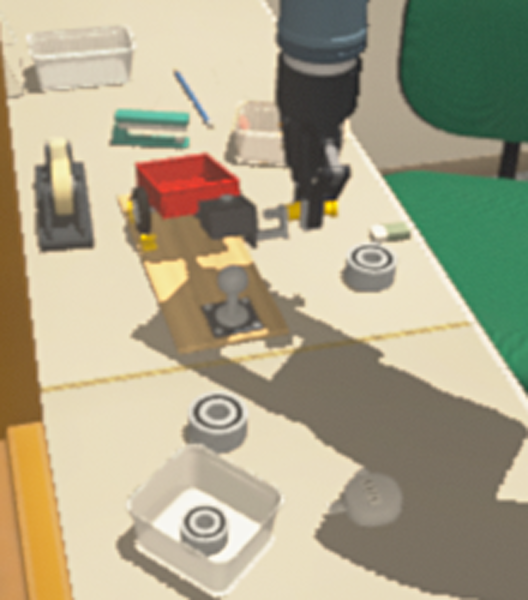

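send_rows(steps=[[255, 0, 1, 0, 0], [255, 0, 2, 0, 0], [255, 0, 2, 0, 0], [255, 0, 2, 0, 0]])

```text
time: 15.28
tool_pos: [0.4863, -0.0095, 0.1109]
eef_rot: [[0.541, -0.841, 0.009], [-0.841, -0.541, 0.011], [-0.005, -0.013, -1.0]]
ft_force: [5.0, 5.6, -2.2]
width: 0.185
```

Run:
```python
from h import *
from fit import T
p=np.load("rig.npy")
snap("side","s13");delta([.4774,.0045,.0563])
o=ctrl.observe();print(o["eef_rot"].T@o["ft_force"])
for a in (.27,.30,.33,.36):
  c,s=np.cos(a),np.sin(a);out=[]
  for x,dy,dz in [(23,193,52),(-23,193,52),(23,193,18),(-23,193,18)]:
    out.append(((proj("s13",T(p,(x,-75+c*dy-s*dz,34+s*dy+c*dz)))-[200,120])*5).round(0).tolist())
  print(a,"rear-edge clearance mm",round(34+s*147+c*18-71,1),"mid",round(34+s*170+c*18-71,1),out)
crop("s13",200,120,360,240,5,"s13b")
```

```text
t 15.33 tcp [ 0.4863 -0.0095  0.1109] yawx -57.24 shift [-16.3   0.7  54.7] twist None F [ 4.8  5.3 -1.9] w 0.189
[-1.82899319 -6.86600103  1.95871112]
0.27 rear-edge clearance mm 19.6 mid 25.7 [[287.0, 249.0], [387.0, 232.0], [292.0, 321.0], [391.0, 304.0]]
0.3 rear-edge clearance mm 23.6 mid 30.4 [[285.0, 235.0], [385.0, 219.0], [291.0, 308.0], [390.0, 292.0]]
0.33 rear-edge clearance mm 27.7 mid 35.1 [[283.0, 221.0], [383.0, 205.0], [289.0, 296.0], [389.0, 279.0]]
0.36 rear-edge clearance mm 31.6 mid 39.7 [[280.0, 208.0], [381.0, 192.0], [288.0, 283.0], [387.0, 266.0]]
```

View pics/s13b.png

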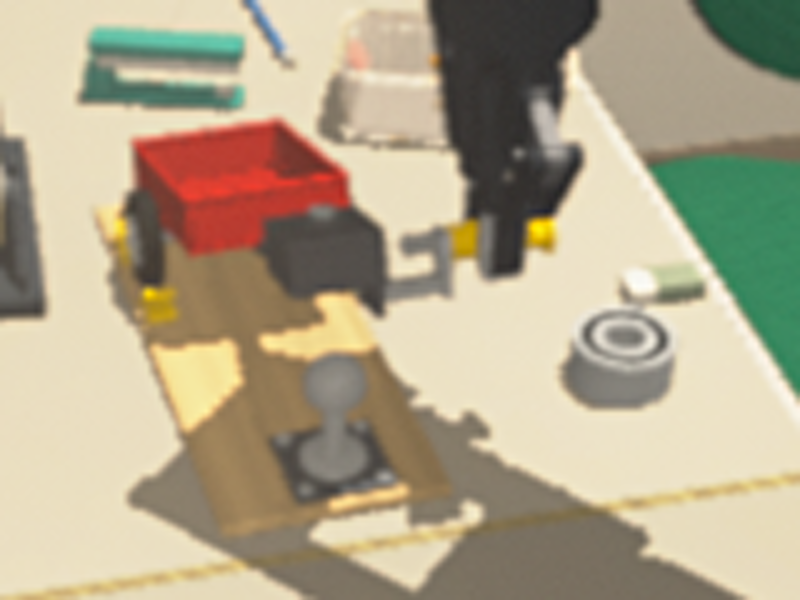

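send_rows(steps=[[255, 0.7, 0.5, -1.5, 0], [255, 1.4, 1, -3, 0], [255, 2.2, 1, -4.5, 0], [255, 3, 1, -6, 0], [255, 3, 1, -6, 0], [255, 3, 1, -6, 0], [255, 3, 1, -6, 0], [255, 3, 1, -6, 0]])

```text
time: 16.0
tool_pos: [0.4876, -0.0121, 0.1165]
eef_rot: [[0.54, -0.841, 0.01], [-0.841, -0.54, 0.013], [-0.005, -0.015, -1.0]]
ft_force: [5.2, 5.6, -5.8]
width: 0.187
```

Run:
```python
from h import *
snap("side","s14");snap("wrist","w14");delta([.4774,.0045,.0563])
o=ctrl.observe();print(o["eef_rot"].T@o["ft_force"],o["qvel"].round(2))
crop("s14",240,150,300,195,12,"s14b");crop("w14",0,0,512,384,1.5,"w14b")
```

```text
t 16.1 tcp [ 0.4876 -0.0121  0.1165] yawx -57.29 shift [-19.1   0.6  60.3] twist None F [ 6.1  4.6 -5.2] w 0.181
[-0.52797236 -7.54702954  5.29688915] [-0.02 -0.01 -0.04 -0.16 -0.01 -0.07]
```

View pics/s14b.png

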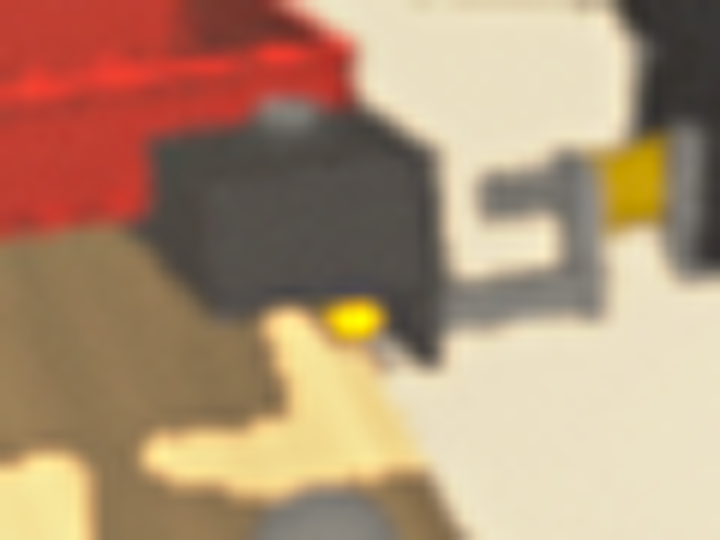

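View pics/w14b.png

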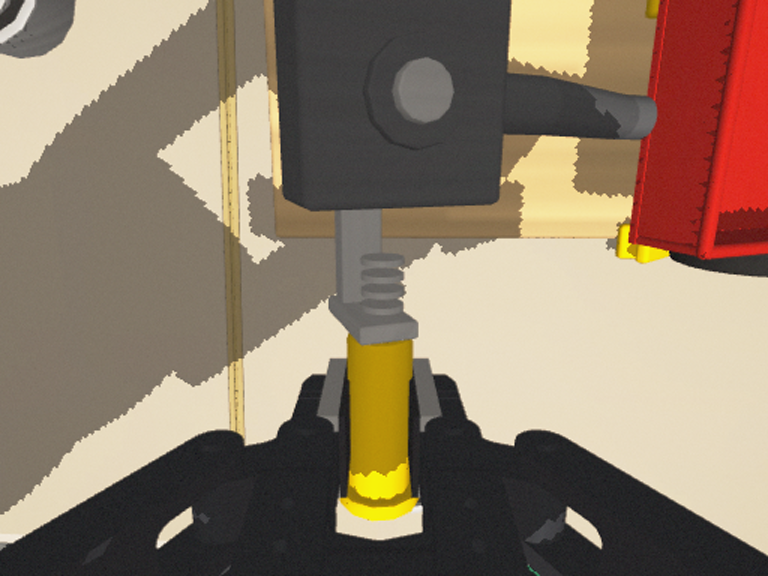

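Run:
```python
from h import *
ctrl.hand_in()
```

```text
the job is handed in; nothing more can be done
```

The job is done and handed in at about 16 s of the 54 s allowed. The arm is still holding the latch out and the tongue up.

- **Bearing:** I took the one lying in the bed, which measured 39 mm across and was the smallest of the three lookalikes. I put it in the small white tub. The last side pictures show it flat on the tub floor and the bed empty.
- **Latch:** I pinched the grip and pulled it straight out along the rig's -x. It is drawn about 12 mm, estimated from the tool position. The wrist force of about 7 N along that axis fits the spring at that draw, and the grip did not slip along the bar in the wrist pictures.
- **Tongue:** I lifted along the arc to about 0.36 rad. By my geometry the coupler's lowest edge is about 31 mm above the top of the ball. In the side picture one bottom corner of the coupler agrees with 0.36 rad. Before the last 6 mm of lift, the other bottom corner read lower. I put that down to a lug hiding it, and did not recheck that corner separately.
- **Other things on the desk:** none looked displaced in the side pictures, though I did not measure them again.
- **Small deviations:** the fingers touched the bed floor lightly while closing on the bearing (about 7 N), and the latch crept in by about 1 mm during the lift. I pulled it back out for part of that and it stayed well past the 8 mm needed.

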